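# Inclined plane: free the board, raise it to the clipped angle and hold it

## Robot

A 6-joint arm with a two-finger parallel gripper is mounted at the origin on the work surface. World frame = base frame: x ahead of the robot, y to its left, z up, the work surface at z = 0. Lengths are in mm, angles in rad, forces in N, time in s.
With the tool pointing down it reaches from about 350 to 975 mm from the base axis. Payload 7.1 kg.
Tool frame: the origin (TCP) lies midway between the tips of the shut fingers; the grasp point (between the pads) lies 19 mm behind it (ctrl.grip_point_offset is the distance from the TCP to the grasp point, in mm); z points along the fingers, y is the line along which they close (so a half turn about z gives the same grasp; the last joint's range is limited). The gripper opens to 88 mm and grips with 3 to 60 N. Pads are 20 mm wide; open, the fingers measure 115 mm over their backs; the gripper's body (75 mm by 178 mm) begins 61 mm behind the grasp point.
Start: joints at [1.172, 0.423, 1.63, -0, 1.089, -0.019], TCP at [231.677, 580.457, 222.675] pointing down, gripper open.
Joint ranges: [-3, 3], [-0.9, 2.11], [0.09, 2.58], [-1.31, 4.45], [0.11, 2.69], [-2.54, 2.54]. Speed limits (rad/s): [2.39, 2.39, 3.01, 3.14, 3.14, 3.14].

## Interface

Orientations are given as a rotation vector (axis times angle).
In Python, from workcell import get_obs, optics, close_job, spotter, ctrl gives the robot as it stands. The module is installed in compiled form; this text tells all that it offers.
- The arm moves only by the tool move_arm, never from a script. Its argument "rows" is a list of rows, each a list of 5 numbers: the shift along the tool's x, y, z in cm, then the turn about the tool's z in degrees, then the opening in per cent of the stroke, from 0 (shut) to 100 (fully open). A call has 1 to 10 rows; each row shifts and turns the commanded pose from where the row before left it, along the tool's axes as they then stand; what a row does not reach is not made up. A row lasts 1/8 s, in which the tool goes at most 62.5 mm and 10.7 degrees, less where a joint would pass 70% of its speed; a pose out of reach is approached as far as the arm can. A call with a gripper value outside its range is refused whole. The fingers move at their own pace and stop on an object; the grip force is fixed at half the most. Time passes only in rows, so rows that do not move let the fingers close. It gives the time, the measured TCP pose, the force, the opening and the grip force at its end, in the units of the state.
- get_obs(): the state, without advancing time (a new reading comes with each control period).
- optics.get_image(name): name is "scene" or "top"; returns the picture (420x560x3 uint8, blue, green, red); there is no depth.
- optics.calibration(name): a dict with "camera_matrix" (3x3 intrinsics, pixels), "xyz" and "orientation" of the camera in the world. Camera axes: x right, y down, z forward; pixel columns grow to the right and rows downward; lengths in mm; the calibration is good to about 2 mm. A picture is of the moment at which its call begins. calibration takes no time and is no camera call.
- close_job(): hands the job in; it is judged then, once.
Trained networks look in the newest picture that a camera, given by its name, has taken for a name from the list of things; names that differ only in an ending like _2 or _b are one class to them, and where a whole thing is asked for, a point or a joint stands for the part that bears it (a point fixed in the world has none). Each returns a list of dicts, best first, with "conf" (0 to 1); they miss things now and then, are a little off and sometimes report something else, mostly with a low value. They report only what shows in the picture. A call takes as long as a camera call.
- spotter.find_in(camera, label): "point" ([column, row] in pixels, amid what is visible of it).
- spotter.regions_of(camera, label): "region" (420x560 bool, what is visible of it) and "point" ([column, row] in pixels, amid what is visible of it).
The state is a dict: "t": time; "qpos": joint angles; "qvel": joint speeds; "joint_torque": joint torques, N m; "ee_pos": TCP position; "orientation": TCP orientation; "ft_force": force on the tool from outside, world axes, zero at the start; "moment": the same for the moment, N m; "width": finger opening in mm; "grasp_force": force on a finger pad.
Only numpy, scipy, OpenCV 4.12 (cv2) and the standard library are available. Lean on these libraries where they do the work, as an engineer would, in place of code of your own. Each camera call takes 0.05 s, during which the arm holds its last target. There are 200 camera calls.

## Task

Ready the inclined plane for the class: swing the latch lever round until it lies in line with the raised rib on the base, so that the board is free. Then lift the board by its cross bar until its pointer meets the clip on the protractor arc, and finish while holding it there, motionless, without letting go. Do not shift the clip, and leave the tray, the wooden block and the cup where they are.

Things in the scene. Friction and masses are not known exactly. Their poses are not given: they have to be found in the camera images.
- rig: Inclined-plane rig, fixed to the table: plywood base 230 x 345 x 18 mm. Origin on the table under the board's middle line; hinge at its +y end, board's free end and latch at -y; yawed on the table, all offsets are in its axes. Aluminium protractor arc, radius 198 to 232 mm about the hinge, 6 mm thick, in its plane x = +97 mm, up to 240 mm high, ribs every 10 degrees (long: 0, 30, 60).
- hinge (a point): Middle of the board's hinge axis, at (0, 110, 36) mm in the rig's frame; the axis runs along the rig's x.
- board (a joint): Angle (rad) of the hinged wooden board: 130 mm wide, 12 mm thick, free edge 230 mm from the hinge, 0.3 to 0.65 kg. 0: level, lying over the base; grows as the free end is lifted; stop at 1.15. It falls back if let go. While the latch angle is under about 1.25 the latch's toe lies 2 mm over the board's free edge and blocks it.
- bar (a point): Middle of the board's steel cross bar: round, 12 mm thick, 64 mm free between its two posts, parallel to the hinge (rig x). In the board's frame (origin at the hinge, y towards the hinge, z out of the board) at (0, -210, 51) mm; board level: 87 mm over the table, 45 mm over the board. The bar turns between fingers that close across it: the gripper can stay upright.
- pointer_tip (a point): Tip of the board's thin steel pointer, 255 mm from the hinge on the line through the hinge axis, beside the arc's inner face (88 mm along x). It does not touch the clip.
- clip (a joint): Angle (rad) at which the clip sits on the arc, in the same sense and from the same zero as the board's angle: the board is at the clip when both angles are equal. Between 0.40 and 0.80 at the start. It is stiff; do not move it.
- clip_mark (a point): Middle of the clip's outer fin: the clip is a small steel clip (26 x 65 x 18 mm) straddling the outer rim of the arc, with a 4 mm thick fin pointing outward to radius 274 mm; this point is 257 mm from the hinge axis, 97 mm along the rig's x. Its frame turns with the clip about the hinge.
- latch (a joint): Angle (rad) of the latch lever, a flat steel bar on an upright pivot at the board's free end. 0: grip arm along the rig's -y, away from the board, toe over the board (locked). Grows clockwise seen from above; at 1.57 the grip arm points along the rig's -x, over the rib (free). Range -0.45 to 2.2, starts at -0.3 to 0.45, stays where left; takes about 1 N at the grip.
- latch_pivot (a point): Latch pivot (upright axis) at the bar's upper face, at (0, -140, 49) mm in the rig's frame.
- latch_grip (a point): Middle height of the latch's grip: an upright black plastic post, 18 mm diameter, its top at 103 mm and its foot at 49 mm over the table, 70 mm from the pivot; this point is 81 mm over the table.
- free_rib (a point): Middle of the raised black rib on the base that marks the free direction of the latch lever: 40 x 8 x 4 mm, pointing from the pivot along the rig's -x, centre 85 mm from the pivot axis, top at 22 mm over the table.
- sorting_tray: White open plastic tray with four compartments, 150 x 190 x 35 mm, origin under its centre. Bystander.
- friction_block: Wooden friction block with a small hook, 55 x 100 x 35 mm, origin under its centre. Bystander.
- pen_cup: Grey plastic cup, 72 mm across, 95 mm high, origin under its centre. Bystander.

How it is judged (in metres and radians):
On the way:
1. the latch lever lies in line with the rib (within 9 degrees) while the board is still down (value of joint latch between 1.41 and 1.73 rad and value of joint board below 0.05 rad), for 0.2 s.
At the end, for the whole second after the job is handed in: The board stands within 0.06 rad (3.4 degrees) of the clip's angle and still (under 0.08 rad/s), held by the gripper's fingers (contact over 0.8 N) and not propped by any bystander; the latch lever is within 0.16 rad (9 degrees) of the rib's direction; the clip has not moved by 8 mm (angle between the y axis of bar and the y axis of clip_mark, either way round below 0.06 rad and velocity of joint board between -0.08 and 0.08 rad/s and contact force between the fingers and board above 0.8 N and value of joint latch between 1.41 and 1.73 rad and distance of clip_mark from where it was at the start of the episode below 0.008 m and contact force between each of sorting_tray, friction_block, pen_cup and board below 0.1 N); the arm keeps its last pose, push and grip.
It fails at once if the clip is shifted on the arc (distance of clip_mark from where it was at the start of the episode above 0.008 m).
It fails at once if a bystander is pushed away (distance of any of sorting_tray, friction_block, pen_cup from where it was at the start of the episode above 0.03 m).
It fails at once if a bystander is knocked over (angle between any of friction_block, pen_cup's own z axis and vertical above 0.5 rad).
It also fails if it takes over 48 s, if anything falls off the work surface, if the arm or the gripper's body presses on something with over 40 N, if the wrist force passes 120 N, or if a joint passes its speed limit or range.

## Working session

There is one attempt and no reset: what is moved stays moved. The work goes in short steps, Python scripts to look and compute and a tool call to move; the robot and the scene stay as the last step left them, time stands still between calls to the robot, and variables do not carry over. Pictures are saved under pics/ and viewed, at most 10 in all, crops included, and the job is handed in when it is done.

Besides the shell and the picture viewer there is one more tool, called after "Emit:" by a JSON object that holds its "method" and its "body". move_arm: Moves the arm, as the interface text tells. Its arguments: {"type":"object","properties":{"rows":{"type":"array","items":{"type":"array","items":{"type":"number"}}}},"required":["rows"]}

```bash
mkdir -p pics; cat > h.py <<'E'
import numpy as np, cv2
from workcell import get_obs, optics, close_job, spotter, ctrl
from scipy.spatial.transform import Rotation as R
def cal(n):
    c=optics.calibration(n); o=np.array(c["orientation"],float)
    Rm=o if o.shape==(3,3) else R.from_rotvec(o).as_matrix()
    return np.array(c["camera_matrix"]),np.array(c["xyz"],float),Rm
def proj(n,P):
    K,t,Rm=cal(n); q=(np.atleast_2d(P)-t)@Rm@K.T; return q[:,:2]/q[:,2:]
def onz(n,px,z):
    K,t,Rm=cal(n); d=Rm@np.linalg.solve(K,[px[0],px[1],1]); return t+d*(z-t[2])/d[2]
E
python3 - <<'E'
from h import *
for n in("scene","top"):
    cv2.imwrite(f"pics/{n}0.png",optics.get_image(n)); print(n,optics.calibration(n))
    for l in("rig","bar","pointer_tip","clip","clip_mark","latch","latch_pivot","latch_grip","free_rib","sorting_tray","friction_block","pen_cup","hinge"):
        print(l,[(np.round(d["point"]).tolist(),round(d["conf"],2)) for d in spotter.find_in(n,l)][:3])
o=get_obs();print({k:np.round(v,3).tolist() for k,v in o.items()},ctrl.grip_point_offset)
E
```

```text
scene {'camera_matrix': array([[503.65389167,   0.        , 280.57539882],
       [  0.        , 503.65389167, 214.520139  ],
       [  0.        ,   0.        ,   1.        ]]), 'xyz': array([1681.52741213,  564.55378601, 1082.09463408]), 'orientation': array([-1.34853375, -2.10131722,  1.00759046])}
rig [([268.0, 232.0], 0.78)]
bar [([276.0, 226.0], 0.63)]
pointer_tip [([275.0, 226.0], 0.9)]
clip []
clip_mark [([232.0, 199.0], 0.43)]
latch [([224.0, 203.0], 0.47)]
latch_pivot [([269.0, 231.0], 0.87), ([224.0, 203.0], 0.66)]
latch_grip [([223.0, 202.0], 0.56)]
free_rib [([270.0, 230.0], 0.69)]
sorting_tray [([420.0, 274.0], 0.77), ([223.0, 203.0], 0.45)]
friction_block [([175.0, 226.0], 0.83)]
pen_cup [([179.0, 165.0], 0.84), ([277.0, 226.0], 0.62)]
hinge []
top {'camera_matrix': array([[532.36541083,   0.        , 274.09409035],
       [  0.        , 532.36541083, 209.66007434],
       [  0.        ,   0.        ,   1.        ]]), 'xyz': array([ 282.21245477,   35.62047062, 1563.35171509]), 'orientation': array([-2.05032969,  2.17223794, -0.23488937])}
rig [([284.0, 215.0], 0.74)]
bar [([275.0, 214.0], 0.9)]
pointer_tip [([274.0, 214.0], 0.82)]
clip [([441.0, 258.0], 0.38)]
clip_mark [([306.0, 165.0], 0.47)]
latch [([335.0, 210.0], 0.53)]
latch_pivot []
latch_grip [([330.0, 215.0], 0.54)]
free_rib [([281.0, 218.0], 0.9)]
sorting_tray [([112.0, 227.0], 0.75)]
friction_block [([375.0, 175.0], 0.93)]
pen_cup [([441.0, 256.0], 0.72)]
hinge [([282.0, 218.0], 0.71)]
{'t': 1.4, 'qpos': [1.172, 0.423, 1.63, 0.0, 1.089, -0.019], 'qvel': [-0.001, 0.0, -0.0, -0.0, 0.001, 0.001], 'joint_torque': [0.001, -54.457, -27.404, 0.065, 0.017, -0.0], 'ee_pos': [231.652, 580.451, 222.631], 'orientation': [-0.593, -3.085, 0.0], 'ft_force': [-0.203, 0.181, -0.621], 'moment': [0.007, -0.023, -0.015], 'grasp_force': 0.0, 'width': 87.684} 18.700000000000003
```

View pics/scene0.png

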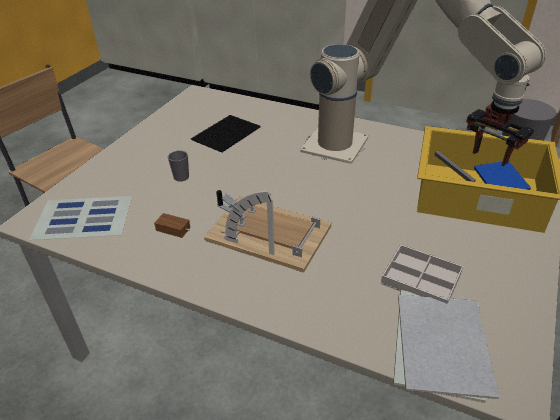

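View pics/top0.png

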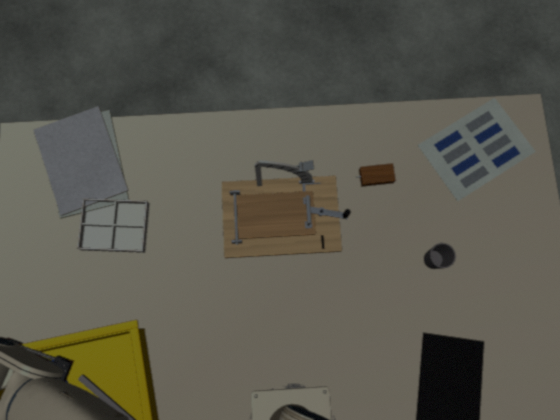

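The scene view shows the rig at about (268,232) with the clip near (232,199). The top view shows the base's corners near (221,180), (337,176), (341,257) and (223,259), the black grip at (347,214) and the rib at (323,242). I'll zoom in on both.

```bash
python3 - <<'E'
from h import *
t=cv2.imread("pics/top0.png")[150:270,210:370]; s=cv2.imread("pics/scene0.png")[180:270,195:345]
cv2.imwrite("pics/t1.png",cv2.convertScaleAbs(cv2.resize(t,None,fx=5,fy=5,interpolation=cv2.INTER_CUBIC),alpha=1.6))
cv2.imwrite("pics/s1.png",cv2.convertScaleAbs(cv2.resize(s,None,fx=5,fy=5,interpolation=cv2.INTER_CUBIC),alpha=1.3))
E
```

```text
(no output)
```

View pics/t1.png

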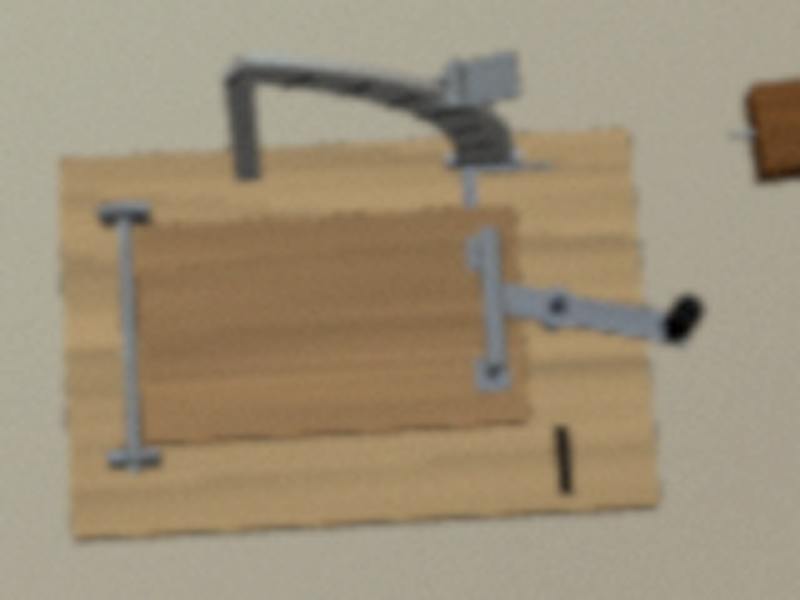

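View pics/s1.png

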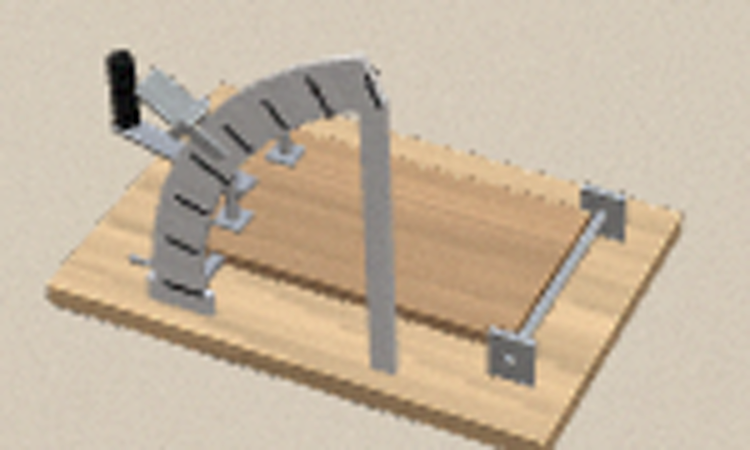

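```bash
cat >> h.py <<'E'
def rig(p,P):
    P=np.atleast_2d(P); c,s=np.cos(p[2]),np.sin(p[2]); return np.c_[p[0]+c*P[:,0]-s*P[:,1],p[1]+s*P[:,0]+c*P[:,1],P[:,2]]
def polar(r,a,x): return [x,110-r*np.cos(a),36+r*np.sin(a)]
E
python3 - <<'E'
from h import *
from scipy.optimize import least_squares
T=lambda a:np.array(a)/5+np.array([210,150])-.4
S=lambda a:np.array(a)/5+np.array([195,180])-.4
def model(v):
    p=v[:3]; xc,yc=v[3:5]; la=v[6]
    B=[[xc+sx*115,yc+sy*172.5,18] for sx,sy in((1,1),(1,-1),(-1,-1),(-1,1))]
    g=lambda z:[-70*np.sin(la),-140-70*np.cos(la),z]
    tt=B+[[0,-140,49],[-85,-140,22],[0,-100,87],[0,110,36],polar(274,v[5],97),g(103)]
    ss=[B[2],B[1],B[3],B[0],polar(274,v[5],97),g(103),g(55)]
    return proj("top",rig(p,tt)),proj("scene",rig(p,ss))
to=T([[62,157],[628,128],[660,505],[76,540],[560,303],[565,459],[491,302],[129.5,336],[518,75],[688,305]])
so=S([[225,85],[48,290],[682,215],[548,437],[148,84],[120,54],[123,122]])
f=lambda v:np.r_[(model(v)[0]-to).ravel(),(model(v)[1]-so).ravel()]
x0=onz("top",T([300,330]),18)
r=least_squares(f,[x0[0],x0[1],0,0,0,.6,.1],x_scale=[100,100,.1,10,10,.1,.1],loss="soft_l1")
print(np.round(r.x,3)); print(np.round(f(r.x).reshape(-1,2),1).tolist())
np.save("v.npy",r.x); p=r.x[:3]
for n,P in dict(pivot=[0,-140,49],rib=[-85,-140,22],bar=[0,-100,87],hinge=[0,110,36],clip=polar(257,r.x[5],97)).items(): print(n,rig(p,P).round(1))
o=get_obs(); print(R.from_rotvec(o["orientation"]).as_matrix().round(3))
E
```

```text
[ 5.98585e+02  1.78990e+01  2.00000e-03 -2.85000e-01 -2.32230e+01
  6.09000e-01  2.05000e-01]
[[-0.9, 0.4], [0.3, -0.4], [0.6, -0.1], [-0.6, -0.1], [-0.6, 0.7], [-0.1, -0.2], [0.3, -1.1], [-0.0, -0.0], [0.3, 0.3], [0.2, -0.2], [-0.8, -0.4], [-0.2, -1.2], [0.7, -0.7], [-0.0, 1.1], [-0.2, -0.7], [-0.0, 1.3], [0.8, -0.7]]
pivot [[ 598.8 -122.1   49. ]]
rib [[ 513.8 -122.3   22. ]]
bar [[598.8 -82.1  87. ]]
hinge [[598.4 127.9  36. ]]
clip [[695.8 -82.7 183. ]]
[[-0.929  0.371 -0.   ]
 [ 0.371  0.929 -0.   ]
 [ 0.    -0.    -1.   ]]
```

The rig is fitted to about 1 px: x 598.6, y 17.9, yaw about 0, clip 0.61 rad and latch 0.2 rad. The zoomed views agree: the clip sits between the 30° and 40° ribs. Next I square the tool and travel to the latch grip.

Emit:
{"method": "move_arm", "body": {"rows": [[0,0,0,-7.2,100],[0,0,0,-7.3,100],[0,0,0,-7.3,100],[-2.2,-4.8,0,0,100],[-2.2,-4.8,0,0,100],[-2.2,-4.8,0,0,100],[-2.2,-4.8,0,0,100],[-2.2,-4.8,0,0,100],[-2.2,-4.8,0,0,100],[-2.2,-4.8,0,0,100]]}}

```text
t: 2.65
ee_pos: [386.5, 243.1, 223.0]
orientation: [-0.002, 3.141, 0.001]
ft_force: [1.6, 0.9, 0.3]
width: 87.9
grasp_force: 0.0
```

Emit:
{"method": "move_arm", "body": {"rows": [[-2.2,-4.8,0,0,100],[-2.2,-4.8,0,0,100],[-2.2,-4.8,0,0,100],[-2.2,-4.8,0,0,100],[-2.2,-4.8,0,0,100],[-2.2,-4.8,0,0,60],[-2.2,-4.8,0,0,60],[-2.2,-4.8,0,0,60],[0,0,0,0,60],[0,0,0,0,60]]}}

```text
t: 3.9
ee_pos: [561.5, -138.9, 222.3]
orientation: [0.0, -3.141, -0.001]
ft_force: [-0.0, -0.3, -0.9]
width: 52.4
grasp_force: 0.0
```

Emit:
{"method": "move_arm", "body": {"rows": [[-1.2,-2.6,0,0,70],[-1.1,-2.6,0,0,70],[0,0,2.7,0,70],[0,0,2.7,0,70],[0,0,0,0,70]]}}

```text
t: 4.53
ee_pos: [583.4, -189.3, 166.9]
orientation: [0.003, -3.137, -0.003]
ft_force: [-0.5, 0.1, 0.1]
width: 61.9
grasp_force: 0.0
```

```bash
python3 - <<'E'
from h import *
print(get_obs()["ee_pos"])
a=optics.get_image("top")[150:270,260:420]; b=optics.get_image("scene")[150:270,170:330]
cv2.imwrite("pics/g1.png",cv2.convertScaleAbs(cv2.resize(np.hstack([a,b]),None,fx=2.5,fy=2.5,interpolation=cv2.INTER_CUBIC),alpha=1.4))
E
```

```text
[ 583.40327466 -189.27605282  166.92572775]
```

View pics/g1.png

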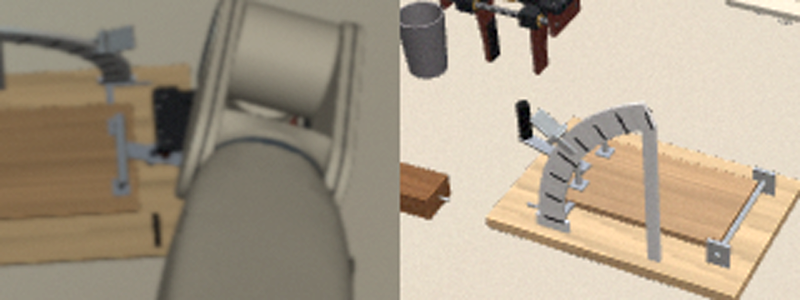

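The fingers straddle the post's line: in the scene crop they are at (490,55) and (540,65), above the post at (523,105). Going down, then closing.

Emit:
{"method": "move_arm", "body": {"rows": [[0,-0.1,2.0,0,70],[0,0,2.5,0,70],[0,0,2.5,0,70],[0,0,2.0,0,70],[0,0,1.5,0,70],[0,0,0,0,0],[0,0,0,0,0],[0,0,0,0,0],[0,0,0,0,0],[0,0,0,0,0]]}}

```text
t: 5.88
ee_pos: [585.6, -190.5, 64.1]
orientation: [0.001, 3.141, 0.005]
ft_force: [1.5, 8.9, 3.4]
width: 17.4
grasp_force: 30.0
```

Emit:
{"method": "move_arm", "body": {"rows": [[1.0,0.27,0,0,0],[0.96,0.42,0,0,0],[0.89,0.56,0,0,0],[0.79,0.69,0,0,0],[0.68,0.8,0,0,0],[0.55,0.89,0,0,0],[0.41,0.96,0,0,0],[0.27,1.02,0,0,0],[0.09,0.69,0,0,0],[0.02,0.56,0,0,0]]}}

```text
t: 7.12
ee_pos: [528.5, -124.4, 64.0]
orientation: [-0.0, 3.141, -0.002]
ft_force: [-3.4, -6.0, 1.4]
width: 17.3
grasp_force: 30.0
```

Emit:
{"method": "move_arm", "body": {"rows": [[0,0,0,0,0],[0,0,0,0,0]]}}

```text
t: 7.38
ee_pos: [528.5, -123.9, 64.0]
orientation: [0.001, -3.142, 0.0]
ft_force: [-1.9, -1.0, 3.9]
width: 17.3
grasp_force: 30.0
```

Emit:
{"method": "move_arm", "body": {"rows": [[0,0,0,0,60],[0,0,0,0,60],[0,0,0,0,60],[0,0,0,0,60],[0,0,-2.0,0,60],[0,0,-2.5,0,60],[0,0,-2.5,0,60],[0,0,-2.0,0,60],[0,0,0,0,60]]}}

```text
t: 8.5
ee_pos: [529.6, -124.0, 155.0]
orientation: [-0.001, 3.139, -0.001]
ft_force: [-0.3, 0.4, 0.3]
width: 52.7
grasp_force: 0.0
```

```bash
python3 - <<'E'
from h import *
print(get_obs()["ee_pos"])
a=optics.get_image("top")[150:270,230:390]; b=optics.get_image("scene")[150:270,170:330]
cv2.imwrite("pics/g2.png",cv2.convertScaleAbs(cv2.resize(np.hstack([a,b]),None,fx=2.5,fy=2.5,interpolation=cv2.INTER_CUBIC),alpha=1.4))
E
```

```text
[ 529.57158151 -123.95819647  154.97774905]
```

View pics/g2.png

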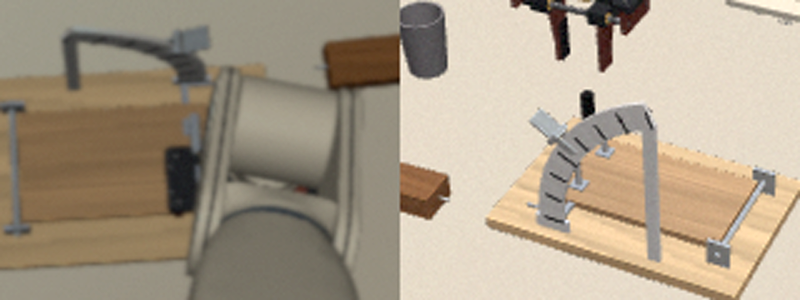

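The latch post now stands at about (245,191) in the scene, swung round over the rib. Now to the bar.

Emit:
{"method": "move_arm", "body": {"rows": [[-2.3,1.4,0,0,60],[-2.3,1.4,0,0,60],[-2.3,1.4,0,0,60],[0,0,0,0,60]]}}

```text
t: 9.1
ee_pos: [598.0, -80.8, 152.2]
orientation: [0.004, -3.14, -0.0]
ft_force: [-0.0, -0.1, -0.7]
width: 52.6
grasp_force: 0.0
```

```bash
python3 - <<'E'
from h import *
v=np.load("v.npy"); p=v[:3]
print(get_obs()["ee_pos"])
im=optics.get_image("scene")
for l in("latch_grip","latch"):
    print(l,[(np.round(d["point"]).tolist(),round(d["conf"],2)) for d in spotter.find_in("scene",l)][:2])
for a in(1.3,1.41,1.5,1.57,1.65,1.73): print(a,proj("scene",rig(p,[[-70*np.sin(a),-140-70*np.cos(a),z] for z in(103,75)])).round(1).tolist())
c=im[150:270,190:310]; g=c.max(2)<60; g[90:]=0
ys,xs=np.nonzero(g[15:55,30:75]); print("dark",xs.mean()+220,ys.min()+165,ys.max()+165,len(xs))
E
```

```text
[597.98324127 -80.83000369 152.21966438]
latch_grip []
latch [([247.0, 192.0], 0.42)]
1.3 [[239.8, 186.4], [240.4, 193.2]]
1.41 [[242.1, 186.7], [242.7, 193.5]]
1.5 [[243.9, 187.0], [244.4, 193.8]]
1.57 [[245.2, 187.4], [245.7, 194.2]]
1.65 [[246.7, 187.8], [247.2, 194.6]]
1.73 [[248.1, 188.3], [248.6, 195.1]]
dark 246.69168356997972 165 204 493
```

Emit:
{"method": "move_arm", "body": {"rows": [[0,-0.1,2.4,0,60],[0,0,2.4,0,60],[0,0,2.2,0,60],[0,0,1.4,0,60],[0,0,0,0,0],[0,0,0,0,0],[0,0,0,0,0],[0,0,0,0,0]]}}

```text
t: 10.25
ee_pos: [597.9, -82.7, 70.3]
orientation: [-0.001, 3.14, -0.0]
ft_force: [0.2, 0.5, 1.1]
width: 15.9
grasp_force: 0.0
```

Emit:
{"method": "move_arm", "body": {"rows": [[0,0,0,0,0],[0,0,0,0,0]]}}

```text
t: 10.5
ee_pos: [597.8, -82.2, 70.2]
orientation: [-0.001, 3.141, 0.001]
ft_force: [0.3, 3.3, 5.4]
width: 11.4
grasp_force: 30.0
```

```bash
python3 - <<'E'
from h import *
a=np.linspace(0,.61,9)+.2382
Y=127.9-216.1*np.cos(a);Z=36+216.1*np.sin(a)
print(np.c_[a-.2382,Y,Z,Z-18.7].round(1)); print(np.c_[np.diff(Y),np.diff(Z)].round(1).tolist())
E
```

```text
[[ 0.000e+00 -8.210e+01  8.700e+01  6.830e+01]
 [ 1.000e-01 -7.760e+01  1.028e+02  8.410e+01]
 [ 2.000e-01 -7.190e+01  1.183e+02  9.960e+01]
 [ 2.000e-01 -6.510e+01  1.333e+02  1.146e+02]
 [ 3.000e-01 -5.710e+01  1.477e+02  1.290e+02]
 [ 4.000e-01 -4.800e+01  1.615e+02  1.428e+02]
 [ 5.000e-01 -3.800e+01  1.745e+02  1.558e+02]
 [ 5.000e-01 -2.690e+01  1.867e+02  1.680e+02]
 [ 6.000e-01 -1.500e+01  1.981e+02  1.794e+02]]
[[4.5, 15.8], [5.7, 15.5], [6.8, 15.0], [8.0, 14.4], [9.0, 13.8], [10.1, 13.0], [11.0, 12.2], [11.9, 11.4]]
```

Emit:
{"method": "move_arm", "body": {"rows": [[0,0.22,-0.79,0,0],[0,0.23,-0.79,0,0],[0,0.28,-0.78,0,0],[0,0.29,-0.77,0,0],[0,0.34,-0.75,0,0],[0,0.34,-0.75,0,0],[0,0.4,-0.72,0,0],[0,0.4,-0.72,0,0],[0,0,0,0,0]]}}

```text
t: 11.62
ee_pos: [597.8, -57.9, 131.2]
orientation: [-0.002, 3.141, -0.001]
ft_force: [3.9, -4.3, -1.4]
width: 11.0
grasp_force: 30.0
```

Emit:
{"method": "move_arm", "body": {"rows": [[0,0.45,-0.69,0,0],[0,0.45,-0.69,0,0],[0,0.5,-0.65,0,0],[0,0.51,-0.65,0,0],[0,0.55,-0.61,0,0],[0,0.55,-0.61,0,0],[0,0.6,-0.57,0,0],[0,0.6,-0.57,0,0],[0,0,0,0,0],[0,0,0,0,0]]}}

```text
t: 12.88
ee_pos: [598.0, -17.7, 182.2]
orientation: [-0.002, 3.14, -0.005]
ft_force: [0.9, -11.0, 7.4]
width: 11.1
grasp_force: 30.0
```

```bash
python3 - <<'E'
from h import *
o=get_obs(); e=o["ee_pos"]; print(e,o["width"],o["grasp_force"],o["ft_force"])
print("theta",np.arctan2(e[2]+18.7-36,127.9-e[1])-.2382)
s=optics.get_image("scene"); cv2.imwrite("pics/scene2.png",s)
cv2.imwrite("pics/g3.png",cv2.convertScaleAbs(cv2.resize(s[150:270,180:340],None,fx=5,fy=5,interpolation=cv2.INTER_CUBIC),alpha=1.3))
v=np.load("v.npy")
for a in (.55,.61,.67): print(a,((proj("scene",rig(v[:3],[polar(255,a,88),polar(274,a,97),polar(0,a,97)]))+.4-[180,150])*5).round().tolist())
E
```

```text
[597.95349293 -17.67028779 182.18134026] 11.094729305644826 30.00314176082611 [  0.92006185 -10.99703616   7.38577881]
theta 0.609321219368421
0.55 [[244.0, 257.0], [211.0, 245.0], [574.0, 533.0]]
0.61 [[255.0, 243.0], [222.0, 230.0], [574.0, 533.0]]
0.67 [[267.0, 230.0], [235.0, 216.0], [574.0, 533.0]]
```

View pics/g3.png

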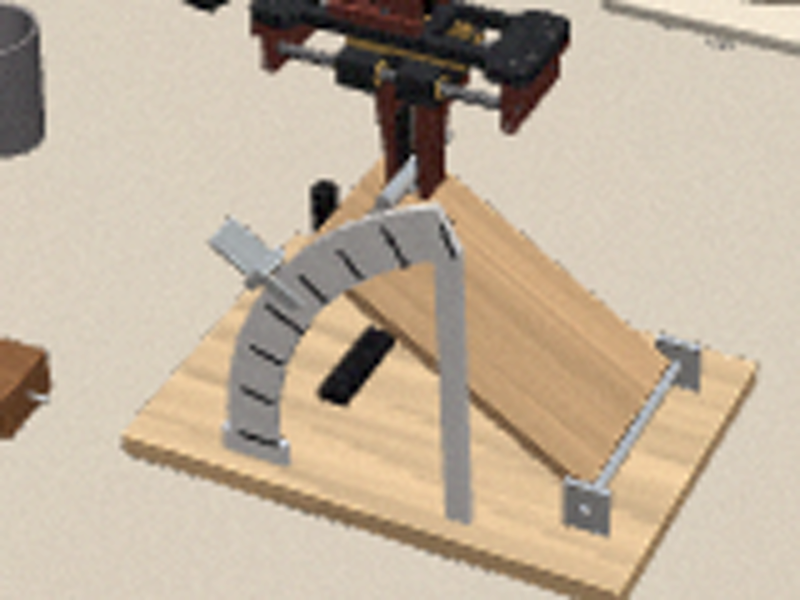

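The fin's end shows at about (222,235), which fits a clip angle near 0.60, and the pointer is hidden behind the fin. I'll overlay the modelled board and clip as a check.

```bash
python3 - <<'E'
from h import *
v=np.load("v.npy"); im=cv2.imread("pics/scene2.png")
im=cv2.convertScaleAbs(cv2.resize(im[180:250,215:315],None,fx=8,fy=8,interpolation=cv2.INTER_CUBIC),alpha=1.3)
def P(x,r,h,a): return [x,110-r*np.cos(a)+h*np.sin(a),36+r*np.sin(a)+h*np.cos(a)]
def line(pts,col):
    q=((proj("scene",rig(v[:3],pts))+.45-[215,180])*8).astype(int); cv2.polylines(im,[q.reshape(-1,1,2)],False,col,1)
for a,c in((.57,(255,0,0)),(.61,(0,200,0)),(.65,(0,0,255))):
    line([P(65,30,-6,a),P(65,230,-6,a)],c); line([P(65,30,6,a),P(65,230,6,a),P(-65,230,6,a),P(-65,30,6,a)],c)
    line([P(97-13,274,0,a),P(97+13,274,0,a)],c); line([P(97,200,0,a),P(97,274,0,a)],c)
cv2.imwrite("pics/o1.png",im)
o=get_obs();print(o["ee_pos"],o["qvel"].round(3) if hasattr(o["qvel"],"round") else o["qvel"])
E
```

```text
[597.911216   -17.71260301 182.10624275] [-0.003 -0.001 -0.    -0.001  0.001  0.001]
```

View pics/o1.png

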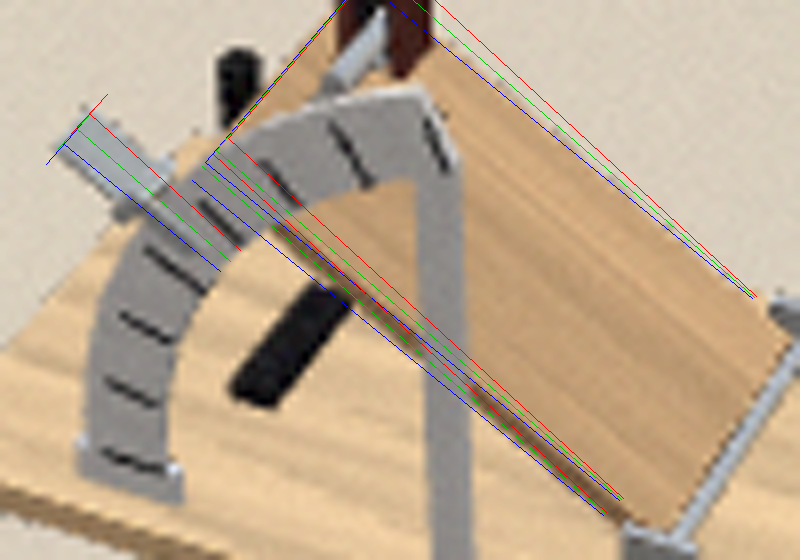

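The board edges and the clip's fin both lie on the model lines for about 0.60–0.61 rad. The arm is still and the bar is gripped at 30 N, so I'm settling briefly and handing in.

Emit:
{"method": "move_arm", "body": {"rows": [[0,0,0,0,0],[0,0,0,0,0],[0,0,0,0,0],[0,0,0,0,0]]}}

```text
t: 13.42
ee_pos: [597.9, -17.8, 182.1]
orientation: [-0.001, 3.14, -0.005]
ft_force: [2.8, -11.2, 7.2]
width: 11.0
grasp_force: 30.0
```

```bash
python3 -c "
from h import *
print(close_job())"
```

```text
the job is handed in; nothing more can be done
None
```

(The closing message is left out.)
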